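Latch a knife handle into the filing clamp

ROBOT

A 7-joint arm with a two-finger parallel gripper is mounted at the origin on a cart in front of the work surface, level with it; the furniture and walls round the work are solid. World frame = base frame: x ahead of the robot, y to its left, z up, the work surface at z = 0. Lengths are in m, angles in rad, forces in N, time in s.
With the tool pointing down it reaches from about 0.35 to 0.9 m from the base axis. Payload 8.1 kg.
Tool frame: the origin (TCP) lies midway between the tips of the shut fingers; the grasp point (between the pads) lies behind it (arm.tcp_to_grasp is the z of the grasp point in the tool frame, in m); z points along the fingers, y is the line along which they close (so a half turn about z gives the same grasp; the last joint's range is limited). The gripper opens to 92 mm and grips with 3 to 60 N. Pads are 19 mm wide; open, the fingers measure 130 mm over their backs; the gripper's body (75 mm by 190 mm) begins 47 mm behind the grasp point.
Start: joints at [1.012, 0.434, 0.025, 1.573, -0.012, 1.134, -0.075], TCP at [0.275, -0.561, 0.227] pointing down, gripper open.
Joint ranges: [-2.62, 2.62], [-0.44, 2.09], [-1.27, 1.32], [0.08, 2.57], [-1.32, 4.46], [0.12, 2], [-2.74, 2.74]. Speed limits (rad/s): [2.22, 2.22, 3.01, 3.01, 3.14, 3.14, 3.14].

INTERFACE

Orientations are given as a rotation vector (axis times angle).
In Python, from cell import readout, vision, arm gives the robot as it stands.
- The arm moves only by the tool carry_out, never from a script. Its argument "increments" is one flat list of numbers, 6 for each row, row after row: the shift along the world's x, y, z in mm, then the turn, a rotation vector about the world's x, y, z in rad. In form: [tx, ty, tz, wx, wy, wz, tx, ty, tz, wx, wy, wz, ...]. A call has 1 to 20 rows; each row shifts and turns the commanded pose from where the row before left it; what a row does not reach is not made up. A row lasts 1/8 s, in which the tool goes at most 62.5 mm and 10.7 degrees, less where a joint would pass 70% of its speed; a pose out of reach is approached as far as the arm can. A call with a gripper value outside its range is refused whole. "grip" is the closure, from 0 (fully open) to 1 (shut), set as the call begins (left out, the last holds). The fingers move at their own pace and stop on an object; "newtons" is the grip in N (left out, the last holds). Time passes only in rows, so rows that do not move let the fingers close. It gives the time, the measured TCP pose, the force, the opening and the grip force at its end, in the units of the state.
- readout.observe(): the state, without advancing time (a new reading comes with each control period).
- vision.get_image(name): name is "side" or "top"; returns the picture (384x512x3 uint8, red, green, blue); there is no depth.
- vision.calibration(name): a dict with "fov_y" (degrees; the focal length in pixels is half the picture's height over the tangent of half this angle, whatever the lens; pixels are square), "cx", "cy" (the principal point, pixels), "pose" (4x4, takes a point from camera to world coordinates). Camera axes: x right, y up, looking along -z (the intrinsics and any distortion apply to the point x, -y, -z); pixel columns grow to the right and rows downward; lengths in m; the calibration is good to about 2 mm. A picture is of the moment at which its call begins. calibration takes no time and is no camera call.
- arm.sign_off(): hands the job in; it is judged then, once.
The state is a dict: "clock": time; "joints": joint angles; "dq": joint speeds; "joint_efforts": joint torques, N m; "position": TCP position; "ee_rot": TCP orientation; "force": force on the tool from outside, world axes, zero at the start; "ft_torque": the same for the moment, N m; "width": opening from 0.0 (shut) to 1.0 (fully open); "gripper_force": force on a finger pad.
Only numpy, scipy, OpenCV 4.12 (cv2) and the standard library are available. Lean on these libraries where they do the work, as an engineer would, in place of code of your own. Each camera call takes 0.05 s, during which the arm holds its last target. There are 200 camera calls.

TASK

Clamp the wooden knife handle in the blue latch clamp: take the bail by its yellow tab, bring its bar over the steel keeper horn and down into the groove behind it, feeling your way gently and not forcing the bar against the jaw, then let go of the bail and press the orange lever of that clamp down past centre until it is fully home and holds the handle tight between the jaws. Leave the other things on the bench where they are.

Things in the scene. Friction and masses are not known exactly. Their poses are not given: they have to be found in the camera images.
- clamp: Latch clamp fixed to the bench; blue base plate 200 x 92 x 12 mm (x from -80 to +120 mm). Origin on the bench straight below the lever's hinge; x points along the clamp from the lever to the moving jaw, z up. Along +x: steel pedestal with the lever hinge (axis along y), fixed jaw, wooden handle, moving jaw with the keeper.
- keeper (a point): Mean place of the keeper, fixed to the base at clamp x = 89 mm, 52 mm above the bench. The moving jaw itself slides along x and is NOT measured: its keeper stands up to 6 mm to either side. A bar that lies in the groove against the horn has its axis at this point plus that shift. The jaw's slide is stiff and gives way only above about 24 N, so the jaw can be felt with less.
- keeper_floor (a point): Mean middle of the groove's floor, 49.5 mm above the bench, clamp x = 90.5 mm (jaw unmeasured, 6 mm either way). Groove 8 mm wide at its mouth, undercut on the horn's side. On the lever's side the horn, 21 mm long in x, 22 mm wide, flat top 59 mm above the bench; beyond the groove a backstop wall 8 mm thick, 40 mm wide, top 64 mm. Holding the bail, keep its push on the jaw under 20 N.
- fixed_jaw: Fixed aluminium jaw, 84 mm wide in y, from 12 to 36 mm above the bench; its gripping face looks along clamp +x at clamp x = 30.6 mm. Origin straight above the clamp's origin, 12 mm above the bench; axes as the clamp's.
- lever (a joint): Lever angle, rad. At value q the lever points (1.134 + q) rad from clamp +x towards up. 0 = open stop, 2.27 = home stop (15 degrees below level, away from the jaw). Starts partly down, 1.34 to 1.5, bail unhooked; it follows when the bail is pulled (2 to 4 N). With the bail hooked it takes about 4 to 8 N at the grip, most near 1.5; past about 2.0 it is over centre and pulls itself home.
- lever_hinge (a point): Middle of the lever's hinge axis (along clamp y), 52 mm above the bench.
- lever_grip (a point): Middle of the orange grip, 70 mm from the lever's hinge. The grip is 54 mm long (36 to 90 mm from the hinge), 22 mm wide along clamp y, 12 mm thick. Push it from the moving jaw's side, round the hinge and down.
- bail: Steel wire bail, a U of 5 mm wire, hinged on the lever 22 mm from the lever's hinge, on the line to the grip. Origin at that hinge; x points to the bar (95 mm away), y along the bar, z up when the bail lies level. It turns easily and falls by its weight; at the start its bar rests on the flat top of the keeper horn.
- bail_bar (a point): Middle of the bail's cross bar, on the axis of the 5 mm wire (38 mm long over all, along clamp y); 95 mm from the bail's hinge.
- bail_tab (a point): Point to grip on the yellow finger tab that stands up from the bar: 10 mm thick along clamp y, 13 mm along x; its yellow part reaches from 18 to 48 mm above the bar's axis; this point is 36 mm above and 3 mm on the lever's side of that axis. Take it by its two y faces with the finger ends at least 15 mm above the bar's axis; it may turn about y between the fingers.
- handle_blank: Wooden knife handle with steel tang, 112 x 30 x 18 mm, loose, lying flat on the clamp's base plate (12 mm above the bench) between the jaws, its length along clamp y. Origin at the centre of its underside, own x along its length. It has up to 17 mm of play until the clamp is shut.
- glue_bottle: White flat glue bottle, 32 x 52 x 142 mm, standing on the bench, origin under its centre. A bystander.
- sanding_block: Cork sanding block, 64 x 111 x 35 mm, on the bench, origin under its centre. A bystander.
- screw_jar: Glass jar of screws with dark lid, 63 mm across, 79 mm tall, origin under its centre. A bystander.
Not all that is in view belongs to the job. Of the things like the handle_blank, leave any that is red; of the rest the larger one is meant.

How it is judged:
On the way, in this order (a step that is already met when the one before it is completed fails the run):
1. the bail's bar lies down in the groove behind the keeper horn (z of bail_bar in the frame of clamp between 0.048 and 0.0555 m and x of bail_bar in the frame of clamp above 0.081 m), for 0.2 s.
2. the lever is pressed past centre to its home stop with the bail hooked (value of joint lever above 2.2 rad and contact force between handle_blank and fixed_jaw above 15 N), for 0.2 s.
At the end, for the whole second after the job is handed in: The lever stands at its home stop (joint above 2.2 rad of 2.27), the bail's bar still down in the groove, and the handle, at rest and flat on the base plate (raised less than 6 mm), is pressed against the fixed jaw with more than 15 N (all of step 2 and z of bail_bar in the frame of clamp below 0.0555 m and z of handle_blank in the frame of clamp below 0.018 m and linear speed of handle_blank below 0.02 m/s); the robot touches nothing.
It fails at once if the bail, while held, is forced against the moving jaw with more than 20 N (contact force between the fingers and bail above 1 N and contact force between bail and clamp above 20 N).
It fails at once if a bystander is moved more than 30 mm (distance of any of glue_bottle, sanding_block, screw_jar from where it was at the start of the episode above 0.03 m).
It also fails if it takes over 46 s, if anything falls off the work surface, if the arm or the gripper's body presses on something with over 40 N, if the wrist force passes 120 N, or if a joint passes its speed limit or range.

## Working session

There is one attempt and no reset: what is moved stays moved. The work goes in short steps, Python scripts to look and compute and a tool call to move; the robot and the scene stay as the last step left them, time stands still between calls to the robot, and variables do not carry over. Pictures are saved under pics/ and viewed, at most 10 in all, crops included, and the job is handed in when it is done.

Besides the shell and the picture viewer there is one more tool, called as name(argument=value, ...) on one line, values as JSON. carry_out: Moves the arm, as the interface text tells. Its arguments: {"type":"object","properties":{"increments":{"type":"array","items":{"type":"number"}},"grip":{"type":"number"},"newtons":{"type":"number"}},"required":["increments"]}

```bash
mkdir -p pics; ls; python3 - <<'E'
from cell import readout, vision, arm
import cv2,numpy as np
print(readout.observe(), arm.tcp_to_grasp)
for n in("side","top"):
    im=vision.get_image(n); cv2.imwrite(f"pics/{n}0.png",im[:,:,::-1]); print(n,vision.calibration(n))
E
```

```text
pics
{'clock': 0.0, 'joints': array([ 1.0123539 ,  0.43521229,  0.02497595,  1.57408405, -0.0116015 ,
        1.13399036, -0.07511717]), 'dq': array([-0.00124403, -0.00063457, -0.00094298, -0.00172435, -0.00012336,
        0.00114243,  0.00057113]), 'joint_efforts': array([-6.56096800e-04, -6.67860317e+01,  9.84675698e-01, -3.14468157e+01,
       -6.08062372e-02,  4.25951346e-02,  1.60683826e-04]), 'position': array([ 0.27486373, -0.56075602,  0.22595669]), 'ee_rot': array([-3.05894442e+00, -7.09381945e-01,  7.62271330e-04]), 'force': array([0.25552691, 0.02249721, 0.88199003]), 'ft_torque': array([-0.01539938,  0.01856743, -0.02620116]), 'gripper_force': 0.0, 'width': 1.0020214532921392} -0.0188
side {'fov_y': 44.534164834636584, 'cx': 258.66194913300814, 'cy': 190.34187668938623, 'pose': array([[-0.95301698,  0.13087509, -0.27318557,  0.07361108],
       [-0.30259087, -0.36947654,  0.87859311,  1.37487201],
       [ 0.01405029,  0.91997761,  0.39171902,  0.71390391],
       [ 0.        ,  0.        ,  0.        ,  1.        ]])}
top {'fov_y': 50.724615522028344, 'cx': 257.8483076919283, 'cy': 186.95011749189237, 'pose': array([[ 0.02780946,  0.99275865, -0.11686276,  0.38706069],
       [-0.99956248,  0.02879557,  0.00675794, -0.02025401],
       [ 0.01007413,  0.1166237 ,  0.99312508,  1.17115158],
       [ 0.        ,  0.        ,  0.        ,  1.        ]])}
```

View pics/side0.png

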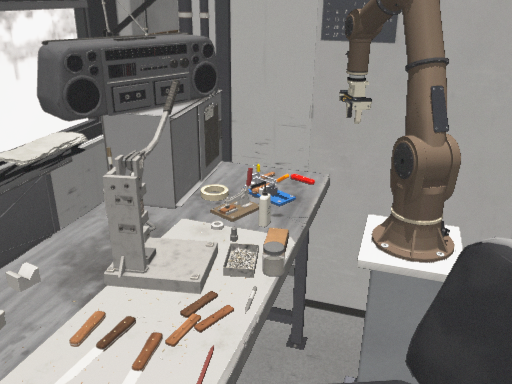

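View pics/top0.png

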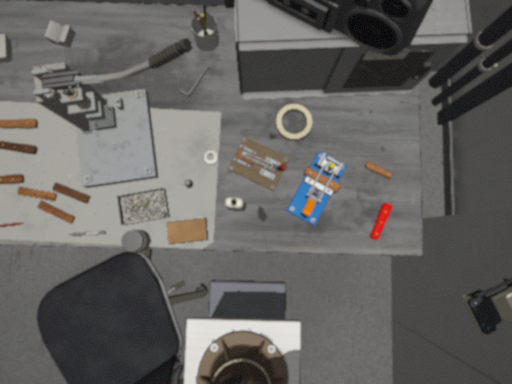

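```bash
python3 - <<'E'
import cv2,numpy as np
a=cv2.imread("pics/top0.png")[140:245,275:405]; b=cv2.imread("pics/side0.png")[155:225,205:325]
a=cv2.resize(a,None,fx=6,fy=6,interpolation=cv2.INTER_CUBIC)[:600];b=cv2.resize(b,None,fx=6.5,fy=6.5,interpolation=cv2.INTER_CUBIC)
cv2.imwrite("pics/ct.png",a[:600,:800]);cv2.imwrite("pics/cs.png",b)
E
```

```text
(no output)
```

View pics/ct.png

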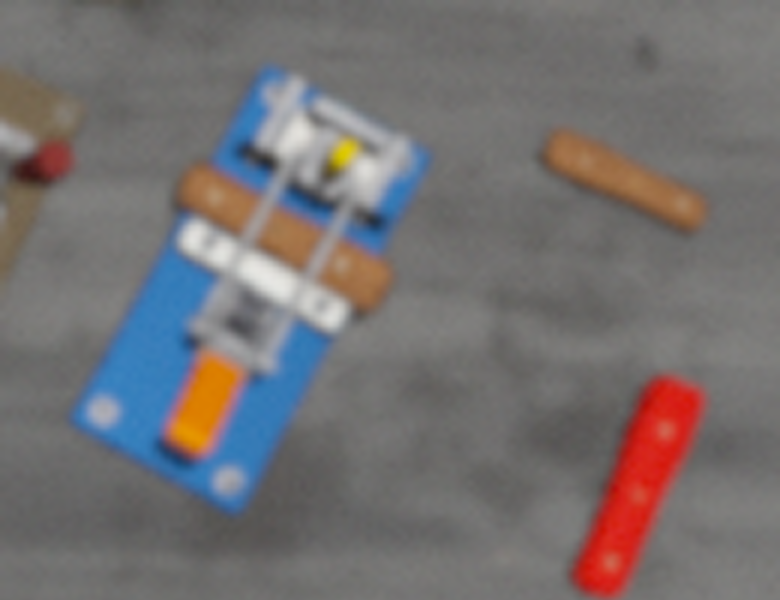

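View pics/cs.png

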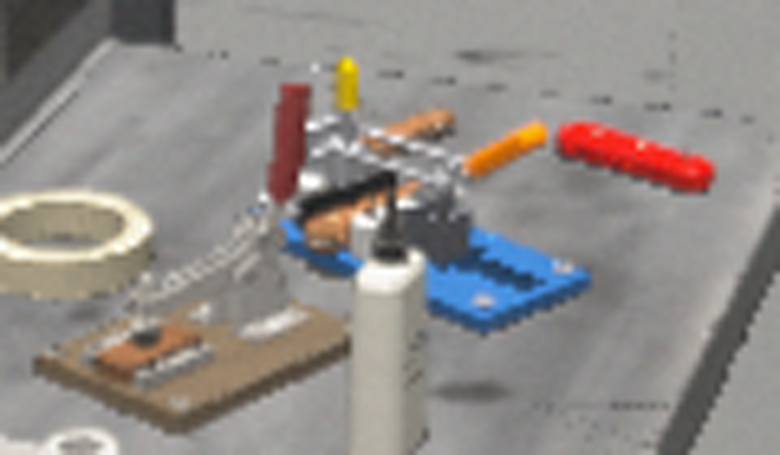

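The crops show three handle-like things. One lies in the blue clamp at top px (322,178), a smaller wooden one at (378,170), and a red one at (381,220). The larger non-red one is in the blue clamp, so that is the handle. The yellow tab is at top px (332,166) and side px (258,168), and the orange lever points toward the robot at top px (309,207).

```bash
cat > h.py <<'E'
from cell import readout, vision, arm
import cv2,numpy as np
def ray(n,px):
    c=vision.calibration(n); f=192/np.tan(np.radians(c['fov_y']/2)); P=c['pose']
    px=np.atleast_2d(px).astype(float)
    d=np.c_[(px[:,0]-c['cx'])/f,-(px[:,1]-c['cy'])/f,-np.ones(len(px))]@P[:3,:3].T
    return P[:3,3],d
def plane(n,px,z):
    o,d=ray(n,px); return o+d*((z-o[2])/d[:,2])[:,None]
def tri(pt,ps):
    o1,d1=ray('top',pt);o2,d2=ray('side',ps);d1=d1[0];d2=d2[0]
    s=np.linalg.lstsq(np.c_[d1,-d2],o2-o1,rcond=None)[0]
    a,b=o1+d1*s[0],o2+d2*s[1]; return (a+b)/2,np.linalg.norm(a-b)
def mask(im,lo,hi,roi):
    h=cv2.cvtColor(im,cv2.COLOR_RGB2HSV); m=cv2.inRange(h,lo,hi); z=np.zeros_like(m); x0,y0,x1,y1=roi; z[y0:y1,x0:x1]=m[y0:y1,x0:x1]; return z
def cen(m):
    n,l,s,c=cv2.connectedComponentsWithStats(m); i=1+np.argmax(s[1:,4]); return c[i],s[i]
RT=(275,140,405,245);RS=(240,155,325,215)
E
python3 - <<'E'
from h import *
t=cv2.imread("pics/top0.png")[:,:,::-1].copy();s=cv2.imread("pics/side0.png")[:,:,::-1].copy()
m=mask(t,(100,140,90),(120,255,255),RT)
p=np.argwhere(m)[:,::-1]; w=plane('top',p,0.012)
r=cv2.minAreaRect((w[:,:2]*1000).astype(np.float32)); print(r); print(cv2.boxPoints(r))
for k,lo,hi in(("yel",(24,130,110),(34,255,255)),("ora",(10,190,170),(20,255,255))):
    a,sa=cen(mask(t,lo,hi,RT));b,sb=cen(mask(s,lo,hi,RS));print(k,a,sa,b,sb,tri(a,b))
E
```

```text
((525.8372192382812, -196.77725219726562), (89.18106842041016, 195.86306762695312), 62.41665267944336)
[[ 418.38965  -190.95348 ]
 [ 591.99054  -281.64563 ]
 [ 633.2848   -202.60103 ]
 [ 459.6839   -111.908875]]
yel [331.6875 165.0625] [330 163   5   5  16] [257.95238095 167.33333333] [257 164   3   8  21] (array([ 0.57719688, -0.22539908,  0.0950978 ]), np.float64(0.0034166708364971833))
ora [308.44186047 207.        ] [304 200  10  15  86] [282.33333333 177.7       ] [277 174  12   8  30] (array([ 0.46360632, -0.16454931,  0.09013882]), np.float64(0.0012260641134730324))
```

```bash
python3 - <<'E'
from h import *
from scipy.spatial.transform import Rotation as R
o=readout.observe(); M=R.from_rotvec(o['ee_rot']).as_matrix(); print(M.round(3))
yaw=np.arctan2(-90.7,173.6); print(yaw)
v=np.array([-np.sin(yaw),np.cos(yaw),0]); 
for sg in(1,-1):
    y=sg*v; T=np.c_[np.cross(y,[0,0,-1]),y,[0,0,-1]]; print(R.from_matrix(T@M.T).as_rotvec())
print(np.array([577,-225,0])-o['position']*1000, np.linalg.norm([577,225]))
E
```

```text
[[ 0.898  0.44  -0.001]
 [ 0.44  -0.898  0.001]
 [-0.    -0.001 -1.   ]]
-0.4814580114566764
[ 1.27460809e-04 -1.67514072e-03  2.20446964e+00]
[-1.40688312e-03 -1.07049192e-04 -9.37122462e-01]
[ 302.16147691  335.82462675 -226.05523108] 619.3173661379116
```

carry_out(increments=[30,33.5,0,0,0,-0.1,30,33.5,0,0,0,-0.1,30,33.5,0,0,0,-0.1,30,33.5,0,0,0,-0.1,30,33.5,0,0,0,-0.1,30,33.5,-12,0,0,-0.1,30,33.5,-16,0,0,-0.1,30,33.5,-16,0,0,-0.1,30,33.5,-16,0,0,-0.1,31,34,-16,0,0,-0.037,0,0,0,0,0,0,0,0,0,0,0,0], grip=0)

```text
clock: 1.6
position: [0.5756, -0.2261, 0.1504]
ee_rot: [3.051, -0.748, -0.002]
force: [0.5, -0.7, -0.3]
width: 1.005
gripper_force: 0.0
```

```bash
python3 - <<'E'
from h import *
t=vision.get_image('top');s=vision.get_image('side')
o=readout.observe();print(o['clock'],o['position'],o['ee_rot'],o['force'],o['joints'])
a=cv2.resize(s[125:205,210:310],None,fx=6,fy=6,interpolation=2);cv2.imwrite("pics/s1.png",a[:,:,::-1])
b=cv2.resize(t[120:220,290:370],None,fx=5,fy=5,interpolation=2)
cv2.imwrite("pics/s1.png",np.hstack([a[:480,:400+200],np.zeros((480,0,3),np.uint8)])[:,:,::-1]);cv2.imwrite("pics/t1.png",b[:,:,::-1])
for k,lo,hi in(("yel",(24,130,110),(34,255,255)),):
    print(cen(mask(t,lo,hi,RT)),cen(mask(s,lo,hi,RS)))
E
```

```text
1.7 [ 0.5753347  -0.22723314  0.15101719] [ 3.04961805e+00 -7.51266966e-01  6.74909918e-05] [-0.47690654 -0.03153329  0.38644892] [ 0.221238    0.49164509  0.09874158  1.68623105 -0.05562024  0.96637325
 -1.7138999 ]
(array([331., 167.]), array([331, 167,   1,   1,   1], dtype=int32)) (array([258.04761905, 167.66666667]), array([257, 164,   3,   8,  21], dtype=int32))
```

View pics/s1.png

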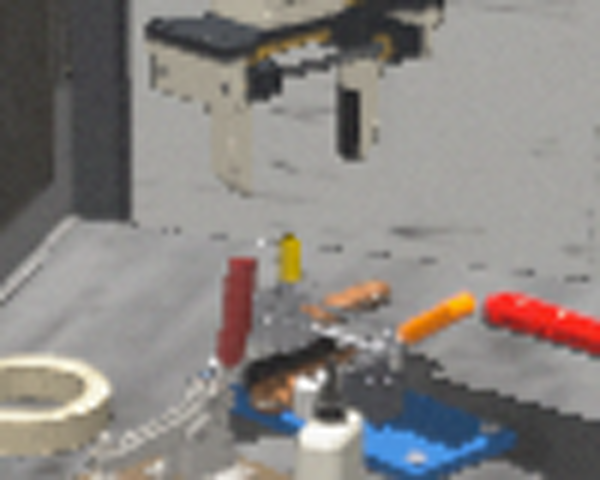

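The open fingers stand straight above the yellow tab (crop px 290,260), astride it. I'll go down and close lightly.

carry_out(increments=[1,1,-18,0,0,0,0,0,-18,0,0,0,0,0,-18,0,0,0,0,0,-17,0,0,0,0,0,0,0,0,0])

```text
clock: 2.33
position: [0.5759, -0.2243, 0.0778]
ee_rot: [-3.051, 0.749, 0.005]
force: [-0.1, 0.4, 0.3]
width: 1.0
gripper_force: 0.0
```

carry_out(increments=[0,0,0,0,0,0,0,0,0,0,0,0,0,0,0,0,0,0,0,0,0,0,0,0,0,0,0,0,0,0,0,0,0,0,0,0], grip=1, newtons=5)

```text
clock: 3.08
position: [0.5771, -0.2247, 0.0798]
ee_rot: [3.051, -0.749, -0.0]
force: [0.3, -1.0, 1.0]
width: 0.393
gripper_force: 0.0
```

carry_out(increments=[0,0,0,0,0,0,0,0,0,0,0,0,0,0,0,0,0,0,0,0,0,0,0,0,0,0,0,0,0,0], newtons=12)

```text
clock: 3.7
position: [0.5768, -0.2253, 0.0797]
ee_rot: [3.05, -0.749, -0.0]
force: [-2.5, -3.8, 0.2]
width: 0.112
gripper_force: 12.0
```

carry_out(increments=[-0.5,-1,0,0,0,0,1.8,-0.9,-0.5,0,0,0,1.8,-0.9,-0.5,0,0,0,0,0,0,0,0,0])

```text
clock: 4.2
position: [0.5789, -0.2265, 0.079]
ee_rot: [-3.05, 0.748, 0.005]
force: [-6.7, 2.3, 9.0]
width: 0.104
gripper_force: 12.0
```

carry_out(increments=[1.8,-0.9,0,0,0,0,1.8,-0.9,0,0,0,0,0,0,0,0,0,0])

```text
clock: 4.58
position: [0.5825, -0.2284, 0.0786]
ee_rot: [-3.05, 0.748, 0.005]
force: [-6.5, 1.2, 6.4]
width: 0.11
gripper_force: 12.0
```

carry_out(increments=[1.8,-0.9,0.3,0,0,0,1.8,-0.9,0,0,0,0,0,0,0,0,0,0])

```text
clock: 4.95
position: [0.5866, -0.2306, 0.0787]
ee_rot: [-3.051, 0.748, 0.003]
force: [-3.5, -0.2, 1.9]
width: 0.109
gripper_force: 12.0
```

carry_out(increments=[1.8,-0.9,0,0,0,0,0,0,0,0,0,0])

```text
clock: 5.2
position: [0.5894, -0.2321, 0.079]
ee_rot: [3.051, -0.749, 0.0]
force: [-3.2, 0.7, 1.2]
width: 0.108
gripper_force: 12.0
```

carry_out(increments=[1.8,-0.9,-0.5,0,0,0,0,0,0,0,0,0])

```text
clock: 5.45
position: [0.5913, -0.2331, 0.0786]
ee_rot: [3.051, -0.749, 0.001]
force: [-1.9, -0.1, 0.6]
width: 0.106
gripper_force: 12.0
```

carry_out(increments=[1.8,-0.9,0,0,0,0,0,0,0,0,0,0])

```text
clock: 5.7
position: [0.5932, -0.234, 0.0787]
ee_rot: [3.051, -0.749, 0.001]
force: [-1.3, -0.8, 0.9]
width: 0.11
gripper_force: 12.0
```

carry_out(increments=[1.8,-0.9,-0.3,0,0,0,0,0,0,0,0,0])

```text
clock: 5.95
position: [0.5949, -0.2349, 0.0783]
ee_rot: [3.051, -0.749, 0.001]
force: [-2.3, -2.3, 0.9]
width: 0.108
gripper_force: 12.0
```

carry_out(increments=[0,0,-0.7,0,0,0,0,0,0,0,0,0])

```text
clock: 6.2
position: [0.595, -0.235, 0.0777]
ee_rot: [3.051, -0.749, 0.001]
force: [-1.3, -2.1, 1.3]
width: 0.103
gripper_force: 12.0
```

carry_out(increments=[0,0,-0.7,0,0,0,0,0,0,0,0,0])

```text
clock: 6.45
position: [0.5951, -0.235, 0.0771]
ee_rot: [3.051, -0.749, 0.002]
force: [0.7, -2.3, 1.2]
width: 0.111
gripper_force: 12.0
```

carry_out(increments=[0,0,-0.8,0,0,0,0,0,0,0,0,0])

```text
clock: 6.7
position: [0.5947, -0.2348, 0.0761]
ee_rot: [3.051, -0.749, 0.0]
force: [0.1, -2.7, 1.3]
width: 0.108
gripper_force: 12.0
```

carry_out(increments=[0,0,-0.8,0,0,0,0,0,0,0,0,0])

```text
clock: 6.95
position: [0.5945, -0.2347, 0.0752]
ee_rot: [3.051, -0.749, -0.0]
force: [-0.2, -2.6, 1.5]
width: 0.109
gripper_force: 12.0
```

```bash
python3 - <<'E'
from h import *
s=vision.get_image('side');t=vision.get_image('top')
lo,hi=(24,130,110),(34,255,255)
try: print(cen(mask(s,lo,hi,RS)))
except Exception as e: print(e)
print(cen(mask(s,(10,190,150),(20,255,255),(260,150,325,200))),cen(mask(t,(10,190,150),(20,255,255),RT)))
a,b=cen(mask(t,(10,190,150),(20,255,255),RT))[0],cen(mask(s,(10,190,150),(20,255,255),(260,150,325,200)))[0];print(tri(a,b))
a=cv2.resize(s[125:205,210:310],None,fx=7,fy=7,interpolation=2);cv2.imwrite("pics/s2.png",a[:,:,::-1])
E
```

```text
(array([256. , 167.5]), array([256, 165,   1,   6,   6], dtype=int32))
(array([273.87037037, 168.07407407]), array([271, 162,   6,  13,  54], dtype=int32)) (array([317.75, 191.15]), array([315, 189,   7,   5,  20], dtype=int32))
(array([ 0.50320696, -0.18533172,  0.11528775]), np.float64(0.0031964902855270896))
```

View pics/s2.png

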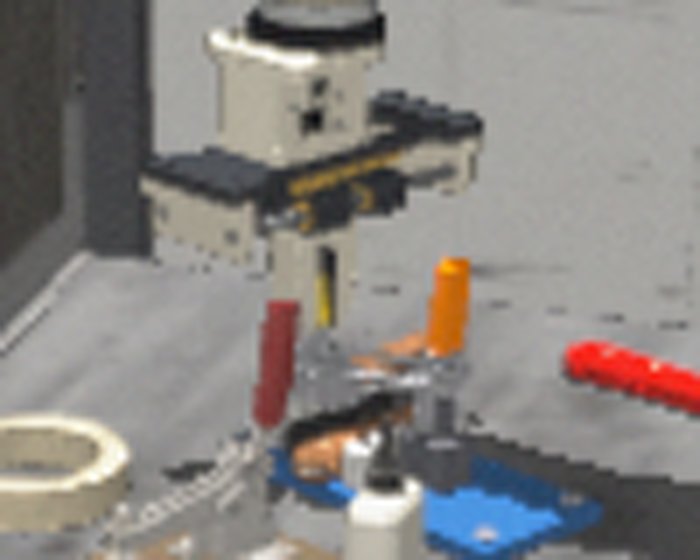

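The bail is held and the lever has followed up to q≈0.5. That puts the bar at clamp x≈92 and about 57 mm high, below the horn top and in the groove mouth. I'll keep easing it down.

carry_out(increments=[0,0,-0.8,0,0,0,0,0,-0.7,0,0,0,0,0,0,0,0,0])

```text
clock: 7.42
position: [0.5946, -0.2348, 0.0737]
ee_rot: [3.051, -0.749, -0.0]
force: [0.7, -1.6, 1.4]
width: 0.107
gripper_force: 12.0
```

carry_out(increments=[0,0,-0.8,0,0,0,0,0,-0.7,0,0,0,0,0,0,0,0,0])

```text
clock: 7.8
position: [0.5946, -0.2347, 0.0722]
ee_rot: [3.051, -0.749, -0.0]
force: [0.7, -3.6, 1.4]
width: 0.11
gripper_force: 12.0
```

carry_out(increments=[0,0,-0.8,0,0,0,0,0,-0.7,0,0,0,0,0,0,0,0,0])

```text
clock: 8.18
position: [0.5946, -0.2347, 0.0707]
ee_rot: [3.051, -0.749, -0.0]
force: [0.4, -2.9, 1.2]
width: 0.106
gripper_force: 12.0
```

carry_out(increments=[0,0,-0.6,0,0,0,0,0,0,0,0,0])

```text
clock: 8.43
position: [0.5946, -0.2347, 0.0701]
ee_rot: [3.051, -0.749, 0.0]
force: [0.9, -2.7, 1.3]
width: 0.104
gripper_force: 12.0
```

carry_out(increments=[0,0,-0.6,0,0,0,0,0,0,0,0,0])

```text
clock: 8.68
position: [0.5946, -0.2347, 0.0695]
ee_rot: [3.051, -0.749, -0.0]
force: [0.2, -2.8, 1.1]
width: 0.105
gripper_force: 12.0
```

carry_out(increments=[0,0,-0.6,0,0,0,0,0,0,0,0,0])

```text
clock: 8.93
position: [0.5946, -0.2347, 0.0689]
ee_rot: [3.051, -0.749, -0.0]
force: [0.0, -2.3, 1.5]
width: 0.109
gripper_force: 12.0
```

carry_out(increments=[0,0,-0.6,0,0,0,0,0,0,0,0,0])

```text
clock: 9.18
position: [0.5946, -0.2347, 0.0687]
ee_rot: [-3.051, 0.749, -0.0]
force: [-1.5, -2.7, 5.5]
width: 0.109
gripper_force: 12.0
```

carry_out(increments=[0,0,-0.6,0,0,0,0,0,0,0,0,0])

```text
clock: 9.43
position: [0.5947, -0.2348, 0.0686]
ee_rot: [3.051, -0.749, 0.001]
force: [-1.8, -2.2, 9.6]
width: 0.106
gripper_force: 12.0
```

Floor felt (9.6 N). Next I'll ease off and feel for the horn toward the lever.

carry_out(increments=[0,0,0.7,0,0,0,-0.9,0.5,0,0,0,0,0,0,0,0,0,0])

```text
clock: 9.8
position: [0.5945, -0.2347, 0.0688]
ee_rot: [3.051, -0.749, 0.003]
force: [2.1, -4.3, 2.6]
width: 0.111
gripper_force: 12.0
```

carry_out(increments=[-0.9,0.5,0,0,0,0,0,0,0,0,0,0])

```text
clock: 10.05
position: [0.5944, -0.2346, 0.0689]
ee_rot: [3.05, -0.749, 0.006]
force: [6.1, -6.2, 0.2]
width: 0.109
gripper_force: 12.0
```

carry_out(increments=[-0.9,0.5,0,0,0,0,0,0,0,0,0,0])

```text
clock: 10.3
position: [0.5944, -0.2346, 0.069]
ee_rot: [3.05, -0.749, 0.008]
force: [8.0, -7.8, -2.9]
width: 0.108
gripper_force: 12.0
```

The bar is against the horn at about 11 N, with a downward bite from the undercut, so it is hooked. I'll relax, release and rise.

carry_out(increments=[1.4,-0.8,-0.2,0,0,0,0,0,0,0,0,0])

```text
clock: 10.55
position: [0.5945, -0.2347, 0.0688]
ee_rot: [3.051, -0.749, 0.004]
force: [4.1, -4.5, 3.7]
width: 0.107
gripper_force: 12.0
```

carry_out(increments=[0,0,0,0,0,0,0,0,0,0,0,0,0,0,0,0,0,0,0,0,0,0,0,0,0,0,15,0,0,0,0,0,30,0,0,0,0,0,40,0,0,0,0,0,40,0,0,0,0,0,0,0,0,0], grip=0)

```text
clock: 11.68
position: [0.5954, -0.2349, 0.1981]
ee_rot: [3.051, -0.749, 0.012]
force: [-0.1, -0.0, -0.2]
width: 0.988
gripper_force: 0.0
```

```bash
python3 - <<'E'
from h import *
s=vision.get_image('side');t=vision.get_image('top')
o=readout.observe();print(o['clock'],o['position'],o['force'],o['joints'])
lo,hi=(24,130,110),(34,255,255)
print(cen(mask(s,lo,hi,RS)),cen(mask(t,lo,hi,RT)))
a,b=cen(mask(t,(10,190,150),(20,255,255),RT))[0],cen(mask(s,(10,190,150),(20,255,255),(260,150,325,200)))[0];print(a,b,tri(a,b))
a=cv2.resize(s[140:205,225:305],None,fx=7,fy=7,interpolation=2);cv2.imwrite("pics/s3.png",a[:,:,::-1])
E
```

```text
11.775 [ 0.5934577  -0.23407456  0.19428285] [-0.06140586 -0.4387159   0.80345802] [ 0.221241    0.48011265  0.10507937  1.58754239 -0.05514815  1.07536877
 -1.71138236]
(array([254.56521739, 169.08695652]), array([253, 166,   4,   7,  23], dtype=int32)) (array([334.375 , 159.8125]), array([333, 158,   4,   5,  16], dtype=int32))
[317.51724138 192.4137931 ] [274.26923077 168.57692308] (array([ 0.50073947, -0.18483237,  0.11372185]), np.float64(0.0017291870089602417))
```

View pics/s3.png

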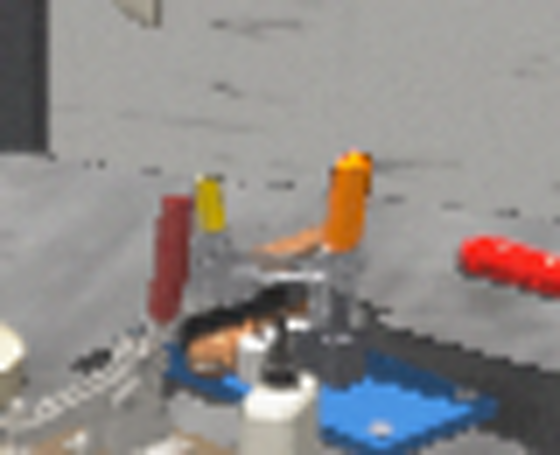

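The bail is hooked: the tab (crop px 210,205) leans behind the horn, and the lever stands about upright (350,200). Next I'll work out the push arc for the shut fingers.

```bash
python3 - <<'E'
import numpy as np
u=np.array([.886,-.463]);O=np.array([508.1,-187.5])-1*np.array([.463,.886])
def tcp(d,r=65):
    t=np.radians(d);c=np.array([0,52])+r*np.array([np.cos(t),np.sin(t)])+6*np.array([np.sin(t),-np.cos(t)])
    s=9.5*np.clip(np.sin(t)*8,-1,1); return np.array([c[0]+s,c[1]])
W=[(30,195),(30,117)]+[tuple(tcp(d)) for d in list(range(97,193,6))+[195,197]]
W=[np.r_[O+w[0]*u,w[1]] for w in W]; p=np.array([594.5,-234.5,195])
for w in W: print(w.round(1),(w-p).round(1));p=w
E
```

```text
[ 534.2 -202.3  195. ] [-60.3  32.2   0. ]
[ 534.2 -202.3  117. ] [  0.   0. -78.]
[ 514.3 -191.9  117.2] [-19.9  10.4   0.2]
[ 508.3 -188.7  116.7] [-6.   3.2 -0.6]
[ 502.3 -185.6  115.4] [-5.9  3.1 -1.3]
[ 496.5 -182.6  113.4] [-5.8  3.  -2. ]
[ 490.9 -179.7  110.8] [-5.6  2.9 -2.6]
[ 485.6 -176.9  107.5] [-5.3  2.8 -3.3]
[ 480.7 -174.3  103.6] [-5.   2.6 -3.9]
[ 476.1 -171.9   99.2] [-4.6  2.4 -4.5]
[ 471.9 -169.7   94.2] [-4.1  2.2 -5. ]
[ 468.3 -167.8   88.8] [-3.7  1.9 -5.4]
[ 465.1 -166.2   82.9] [-3.1  1.6 -5.8]
[ 462.5 -164.8   76.7] [-2.6  1.4 -6.2]
[ 460.5 -163.8   70.3] [-2.   1.  -6.4]
[ 456.6 -161.7   63.6] [-3.9  2.1 -6.7]
[ 448.8 -157.6   56.9] [-7.8  4.1 -6.8]
[ 441.6 -153.9   50. ] [-7.2  3.7 -6.8]
[ 442.2 -154.2   41. ] [ 0.6 -0.3 -9.1]
[ 442.6 -154.4   38.7] [ 0.4 -0.2 -2.2]
```

carry_out(increments=[-30,16,0,0,0,0,-30,16,0,0,0,0,0,0,-26,0,0,0,0,0,-26,0,0,0,0,0,-26,0,0,0,0,0,0,0,0,0,0,0,0,0,0,0,0,0,0,0,0,0], grip=1)

```text
clock: 12.78
position: [0.5339, -0.2022, 0.1163]
ee_rot: [3.051, -0.749, 0.002]
force: [-0.7, 0.4, -0.9]
width: 0.18
gripper_force: 0.0
```

carry_out(increments=[-5,2.6,0,0,0,0,-5,2.6,0,0,0,0,-5,2.6,0,0,0,0,-5,2.6,0,0,0,0,-3,1.6,-0.3,0,0,0,-3,1.6,-0.3,0,0,0,-3,1.6,-0.7,0,0,0,-3,1.6,-0.7,0,0,0])

```text
clock: 13.78
position: [0.5038, -0.1864, 0.1142]
ee_rot: [3.05, -0.749, 0.009]
force: [7.4, -3.7, -1.8]
width: 0.01
gripper_force: 3.5
```

carry_out(increments=[-2.9,1.5,-1,0,0,0,-2.9,1.5,-1,0,0,0,-2.8,1.4,-1.3,0,0,0,-2.8,1.5,-1.3,0,0,0,-2.6,1.4,-1.7,0,0,0,-2.7,1.4,-1.6,0,0,0,-2.5,1.3,-2,0,0,0,-2.5,1.3,-1.9,0,0,0])

```text
clock: 14.78
position: [0.4818, -0.1748, 0.1024]
ee_rot: [3.05, -0.749, 0.008]
force: [4.3, -2.6, 1.0]
width: 0.005
gripper_force: 2.4
```

carry_out(increments=[-2.3,1.2,-2.3,0,0,0,-2.3,1.2,-2.2,0,0,0,-2,1.1,-2.5,0,0,0,-2.1,1.1,-2.5,0,0,0,-1.8,0.9,-2.7,0,0,0,-1.9,1,-2.7,0,0,0])

```text
clock: 15.52
position: [0.4704, -0.1688, 0.0881]
ee_rot: [3.05, -0.749, 0.012]
force: [5.3, -4.0, 5.0]
width: 0.002
gripper_force: 3.9
```

Forces stay in the expected range, so I'll go on with the arc.

carry_out(increments=[-1.5,0.8,-2.9,0,0,0,-1.6,0.8,-2.9,0,0,0,-1.3,0.7,-3.1,0,0,0,-1.3,0.7,-3.1,0,0,0,-1,0.5,-3.2,0,0,0,-1,0.5,-3.2,0,0,0])

```text
clock: 16.27
position: [0.4619, -0.1643, 0.0692]
ee_rot: [3.051, -0.749, 0.008]
force: [3.8, -1.5, 4.6]
width: 0.003
gripper_force: 2.2
```

carry_out(increments=[-1.5,0.8,-3.3,0,0,0,-1.5,0.8,-3.4,0,0,0,-1.5,0.8,-3.4,0,0,0,-1.5,0.8,-3.4,0,0,0,0,0,-3,0,0,0,0,0,0,0,0,0])

```text
clock: 17.02
position: [0.4531, -0.1601, 0.0513]
ee_rot: [3.051, -0.749, -0.001]
force: [-0.4, -0.3, -0.6]
width: 0.006
gripper_force: 0.0
```

carry_out(increments=[0,0,-3,0,0,0,0,0,-2,0,0,0,0,0,-1.5,0,0,0,0,0,0,0,0,0])

```text
clock: 17.52
position: [0.4534, -0.1602, 0.045]
ee_rot: [3.051, -0.749, -0.0]
force: [-0.3, -0.4, 0.2]
width: 0.009
gripper_force: 0.0
```

carry_out(increments=[0,0,-1,0,0,0,0,0,-1,0,0,0,0,0,0,0,0,0])

```text
clock: 17.9
position: [0.4537, -0.1603, 0.0433]
ee_rot: [3.051, -0.749, 0.001]
force: [-0.4, -1.3, 3.1]
width: 0.006
gripper_force: 1.4
```

Contact comes at z≈43.5 mm, which is the home height I worked out (44 mm). I'll press a little more, then lift off and check.

carry_out(increments=[0,0,-1,0,0,0,0,0,0,0,0,0])

```text
clock: 18.15
position: [0.4538, -0.1603, 0.0427]
ee_rot: [3.051, -0.749, 0.001]
force: [-2.8, 0.5, 10.4]
width: 0.003
gripper_force: 5.5
```

carry_out(increments=[0,0,10,0,0,0,0,0,30,0,0,0,0,0,40,0,0,0,0,0,40,0,0,0,10,-50,20,0,0,0,10,-50,0,0,0,0,10,-50,0,0,0,0,0,-50,0,0,0,0,0,0,0,0,0,0,0,0,0,0,0,0])

```text
clock: 19.4
position: [0.4833, -0.3596, 0.182]
ee_rot: [-3.05, 0.749, 0.001]
force: [-0.1, -0.3, -0.8]
width: 0.009
gripper_force: 0.0
```

```bash
python3 - <<'E'
from h import *
s=vision.get_image('side');t=vision.get_image('top')
o=readout.observe();print(o['clock'],o['position'],o['force'])
y=lambda im,R:cen(mask(im,(24,130,110),(34,255,255),R))[0]
r=lambda im,R:cen(mask(im,(10,190,150),(20,255,255),R))[0]
for f in(y,r):
    a,b=f(t,RT),f(s,(240,150,325,215));p,e=tri(a,b);d=p[:2]*1000-[508.1,-187.5];print(a,b,d@[.886,-.463],d@[.463,.886],p[2],e)
a=cv2.resize(s[150:215,235:315],(560,455),interpolation=2)
b=cv2.resize(t[145:225,280:350],(398,455),interpolation=2)
cv2.imwrite("pics/f.png",cv2.resize(np.hstack([a,b])[:,:,::-1],None,fx=.83,fy=.83))
E
```

```text
19.5 [ 0.48377826 -0.3586547   0.18219687] [ 0.31598253  0.36445582 -0.2378898 ]
[329.78571429 168.5       ] [284.03846154 191.23076923] 46.390416782322205 -40.96485740231598 0.005170510920077698 0.10902766786497185
[303.83695652 212.22826087] [282.15384615 192.69230769] -59.23187445112306 1.9301042673738757 0.03406143964488617 0.006878092907132389
```

View pics/f.png

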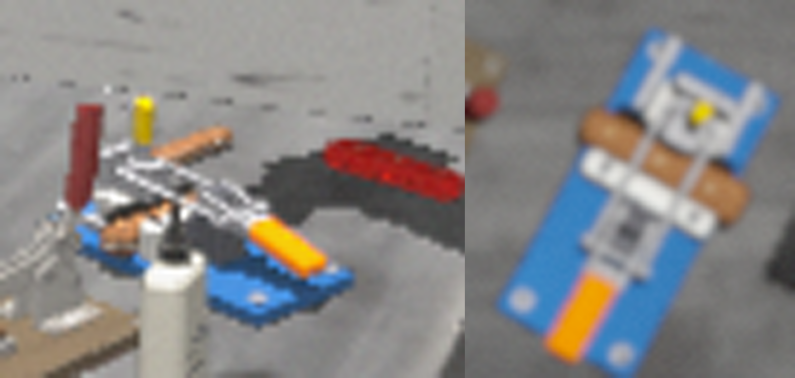

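The orange lever (left crop px 290,245) lies below level, away from the jaw. The moving jaw has closed up and the handle sits against the fixed jaw with the tab still upright over the groove. The arm is clear, so I'm handing in.

```bash
python3 -c "
from cell import arm; print(arm.sign_off())"
```

```text
the job is handed in; nothing more can be done
None
```

I clamped the knife handle in the blue latch clamp and handed the job in at about 19.5 s: the bail bar is hooked in the groove, the lever is home, and the arm is clear. I judged lever and handle from the last picture and the felt forces; sign-off gave no verdict and I could not measure the clamping force.

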